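Lock the depth-stop nut of a plating rack post

ROBOT

A 6-joint arm with a two-finger parallel gripper is mounted at the origin on the work surface. World frame = base frame: x ahead of the robot, y to its left, z up, the work surface at z = 0. Lengths are in m, angles in rad, forces in N, time in s.
With the tool pointing down it reaches from about 0.35 to 0.975 m from the base axis. Payload 4.9 kg.
Tool frame: the origin (TCP) lies on the centre line of the jaws, within the pads' length; the fingertips stand manip.tip_reach ahead of it and the grasp point (between the pads) is the TCP (manip.tip_reach is the distance from the TCP to the fingertips, in m); z points along the fingers, y is the line along which they close (so a half turn about z gives the same grasp; the last joint's range is limited). The gripper opens to 85 mm and grips with 20 to 120 N. Pads are 22 mm wide; open, the fingers measure 114 mm over their backs; the gripper's body (76 mm by 85 mm) begins 54 mm behind the grasp point. The pads swing forward as they close: fully open they stand 13 mm farther back than shut.
Start: joints at [-0.119, 0.053, 1.613, -0, 1.476, -0.119], TCP at [0.625, 0, 0.25] pointing down, gripper open.
Joint ranges: [-3.01, 3.01], [-1.01, 2.22], [0.06, 2.58], [-1.02, 4.17], [0.09, 2.62], [-3.14, 3.14]. Speed limits (rad/s): [2.57, 2.57, 3.14, 3.14, 3.14, 3.14].

INTERFACE

Orientations are given as a unit quaternion [w, x, y, z].
In Python, from plant import manip gives the robot as it stands. The module is installed in compiled form; this text tells all that it offers.
- The arm moves only by the tool move_arm, never from a script. Its argument "rows" is a list of rows, each a list of 7 numbers: the shift along the tool's x, y, z in cm, then the turn, a rotation vector about the tool's x, y, z in degrees, then the opening, from -1 (shut) to 1 (fully open). In form: [[tx, ty, tz, ax, ay, az, jaw], ...]. A call has 1 to 20 rows; each row shifts and turns the commanded pose from where the row before left it, along the tool's axes as they then stand; what a row does not reach is not made up. A row lasts 1/12 s, in which the tool goes at most 41.7 mm and 7.16 degrees, less where a joint would pass 70% of its speed; a pose out of reach is approached as far as the arm can. A call is refused whole if a number of a shift passes 4.17 or a number of a turn 7.16, either way. A call with a gripper value outside its range is refused whole. The fingers move at their own pace and stop on an object; the grip force is fixed at half the most. Time passes only in rows, so rows that do not move let the fingers close. It gives the time, the measured TCP pose, the force, the opening and the grip force at its end, in the units of the state.
- manip.state(): the state, without advancing time (a new reading comes with each control period).
- manip.grab_frame(name): name is "scene" or "side" or "wrist"; returns a dict with "img" (384x512x3 uint8, blue, green, red), "mtx" (3x3 intrinsics, pixels), "k1" (the pictures are not rectified: a ray, as slopes to the right and down, at radius r is drawn at 1 + k1 r^2 times it, then the intrinsics apply), "R" (3x3) and "t" (3): a world point X has camera coordinates R X + t. Camera axes: x right, y down, z forward; pixel columns grow to the right and rows downward; lengths in m; the calibration is good to about 2 mm. A picture is of the moment at which its call begins. There is no depth.
- manip.job_done(): hands the job in; it is judged then, once.
The state is a dict: "time": time; "joint_pos": joint angles; "joint_vel": joint speeds; "joint_efforts": joint torques, N m; "tool_pos": TCP position; "tool_rot": TCP orientation; "contact_force": force on the tool from outside, world axes, zero at the start; "ft_torque": the same for the moment, N m; "gripper_width": opening from 0.0 (shut) to 1.0 (fully open); "grasp_force": force on a finger pad.
Only numpy, scipy, OpenCV 4.12 (cv2) and the standard library are available. Lean on these libraries where they do the work, as an engineer would, in place of code of your own. Each camera call takes 0.05 s, during which the arm holds its last target. There are 200 camera calls.

TASK

The two hex nuts on the threaded depth-stop post have a gap between them: run the upper nut down the thread until it meets the collar on the lower one and tighten it firmly against it, to about 0.18 N m, so that the pair is locked. The lower nut sets the plating depth, so do not let it turn; then let go, and leave the finished post and the other things on the bench where they are.

Things in the scene. Friction and masses are not known exactly. Their poses are not given: they have to be found in the camera images.
- stop_post: the post to work on, fixed to the bench: a grey plastic block 100 x 100 x 40 mm with a vertical steel threaded stud, 25 mm across, in its middle, ending 118 mm above the bench. Origin under the middle of the block, z up along the stud. Right-hand thread, 5 mm a turn: a nut goes down 0.8 mm per radian turned clockwise seen from above. At the start its nuts stand 1.8 to 5.9 mm apart
- upper_nut: the upper of the two plain steel hex nuts, the one to turn: 36 mm across flats, 41.6 mm across corners, 22 mm high. Origin on the stud's axis at the nut's underside, z up, x axis to a corner, y axis square to a pair of flats (flats every 60 degrees). Takes about 0.05 N m to turn while running free, and stays where it is left
- lower_nut: the lower hex nut, same size and thread (36 mm across flats, 22 mm high), already set at its height; it must not be turned. Origin on the axis at its underside (top face 22 mm higher; on it a dark spring collar, 33 mm across, stands 0.2 to 1.8 mm proud, how much is not known), x axis to a corner. Fingers that reach below the upper nut grip this one too
- lower_nut_corner (a point): the point at one corner of the lower nut, 20.8 mm from the axis, halfway up the nut; it shows whether the lower nut has turned
- done_post: a second, equal post, fixed, whose two nuts are already locked together without a gap; not to be touched. Origin under the middle of its block
- reagent_bottle: white plastic jar with a black cap, 60 mm across, 115 mm high, loose. Origin under its middle
- beaker: white plastic measuring mug with a handle, 76 mm across, 90 mm high, loose. Origin under its middle
- spanner: steel open-ended spanner, 190 mm long, lying loose on the bench, not needed. Origin under its middle
- upper_nut_bearing (a point): the middle of the upper nut's underside, which meets the collar. On first touch the turning torque jumps to 0.10 N m, then climbs by 0.8 N m per radian while turning (a tool that stops and eases back feels up to 0.2 N m less). A steady 0.18 N m is well locked; it stays so when let go; below 0.15 N m it is too loose; at 0.48 N m the lower nut is forced round
- collar_seat (a point): the seat of the spring collar, on the axis, level with the lower nut's top face. It is pressed in by 0.05 to 0.4 mm when the upper nut bites, too little to see or measure: go by the torque

How it is judged:
By the outcome, as a careful person would: the job done as asked, in the order asked, and still so for the second after the job is handed in, with the robot touching nothing.
It also fails if it takes over 61 s, if anything falls off the work surface, if the arm or the gripper's body presses on something with over 40 N, if the wrist force passes 120 N, or if a joint passes its speed limit or range.

## Working session

There is one attempt and no reset: what is moved stays moved. The work goes in short steps, Python scripts to look and compute and a tool call to move; the robot and the scene stay as the last step left them, time stands still between calls to the robot, and variables do not carry over. Pictures are saved under pics/ and viewed, at most 10 in all, crops included, and the job is handed in when it is done.

Besides the shell and the picture viewer there is one more tool, called after "Request:" by a JSON object that holds its "method" and its "body", one argument or row to a line. move_arm: Moves the arm, as the interface text tells. Its arguments: {"type":"object","properties":{"rows":{"type":"array","items":{"type":"array","items":{"type":"number"}}}},"required":["rows"]}

```bash
mkdir -p pics; python3 - <<'E'
from plant import manip
import cv2,numpy as np,pickle
d={}
for n in("scene","side","wrist"):
    f=manip.grab_frame(n);d[n]=f
    print(n,f["mtx"].tolist(),f["k1"],f["R"].round(4).tolist(),f["t"].round(4).tolist())
pickle.dump(d,open("f0.pkl","wb"))
cv2.imwrite("pics/a.png",cv2.resize(d["scene"]["img"],(800,600),interpolation=cv2.INTER_CUBIC))
cv2.imwrite("pics/b.png",cv2.resize(d["side"]["img"],(800,600),interpolation=cv2.INTER_CUBIC))
print(manip.state(),manip.tip_reach)
E
```

```text
scene [[460.6882096605119, 0.0, 255.824308141255], [0.0, 460.6882096605119, 190.75459150550017], [0.0, 0.0, 1.0]] -0.12975837015973488 [[-0.1378, 0.9904, -0.0142], [0.5947, 0.0712, -0.8008], [-0.792, -0.1188, -0.5988]] [0.0684, -0.2982, 1.5884]
side [[475.9653233309835, 0.0, 254.8626796426374], [0.0, 475.9653233309835, 203.94688195953287], [0.0, 0.0, 1.0]] 0.04381510890578842 [[-0.9016, -0.4325, -0.0063], [-0.2817, 0.5981, -0.7503], [0.3282, -0.6747, -0.6611]] [0.5415, 0.2276, 1.0576]
wrist [[323.9174952925379, 0.0, 261.001363955712], [0.0, 323.9174952925379, 189.53256979218637], [0.0, 0.0, 1.0]] 0.007855809750279337 [[1.0, -0.0004, -0.0025], [0.0003, -0.9612, 0.2759], [-0.0025, -0.2759, -0.9612]] [-0.6228, -0.0341, 0.3789]
{'time': 0.15, 'joint_pos': array([-1.18996233e-01,  5.32295848e-02,  1.61394008e+00, -3.02870519e-05,
        1.47603307e+00, -1.19031613e-01]), 'joint_vel': array([ 0.00113158, -0.00136005, -0.00278026, -0.00107222,  0.00063902,
        0.00103562]), 'joint_efforts': array([ 5.10442842e-04, -3.94241810e+01, -3.70721948e+01, -1.15854355e-04,
        4.61802789e-03,  5.00508997e-05]), 'tool_pos': array([6.24550570e-01, 4.85947951e-05, 2.49353329e-01]), 'tool_rot': array([-6.23492456e-04,  7.07093021e-01,  7.07120082e-01, -5.09482703e-04]), 'contact_force': array([-0.2651245 , -0.12616177, -0.25711172]), 'ft_torque': array([-0.08464096,  0.02283032,  0.05052154]), 'grasp_force': 0.0, 'gripper_width': 0.9986421984778796} 0.019
```

View pics/a.png

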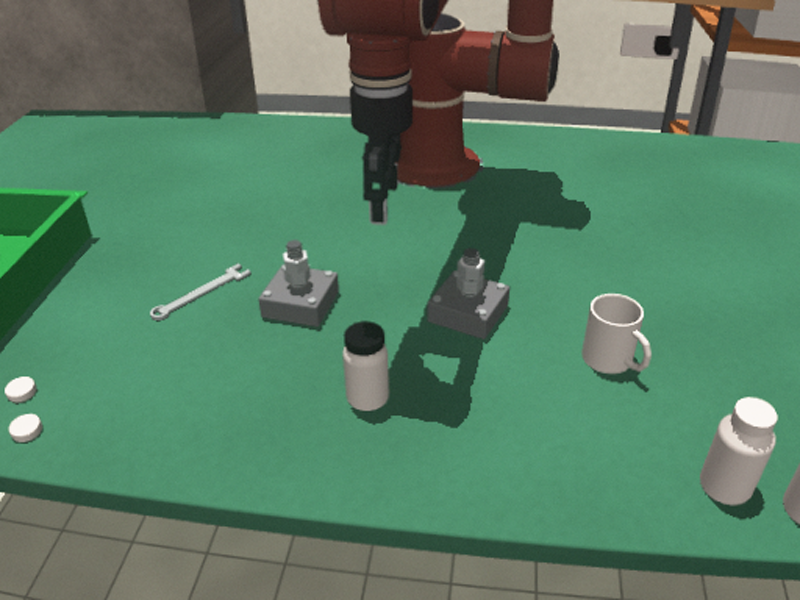

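View pics/b.png

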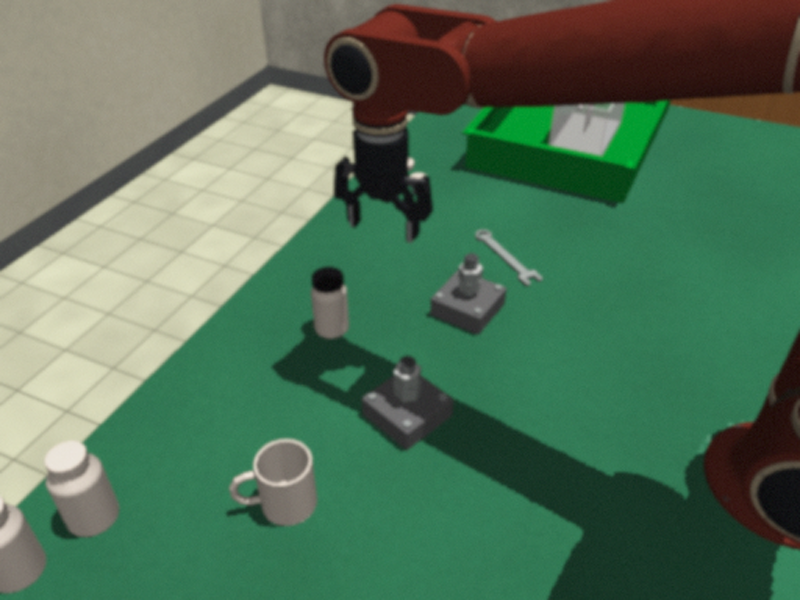

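The scene view shows two posts, with stud tips near (295,245) and (471,255) in the 800x600 picture. In the side view their tips are near (470,260) and (407,362). The bottle stands between them and farther out. I'll triangulate the tips and zoom in to find which post has the gap.

```bash
cat > h.py <<'E'
import numpy as np,cv2,pickle
def ray(f,uv):
    K=f["mtx"];d=np.array([(uv[0]-K[0,2])/K[0,0],(uv[1]-K[1,2])/K[1,1]]);s=d.copy()
    for _ in range(20): s=d/(1+f["k1"]*(s@s))
    R=np.array(f["R"]);return -R.T@f["t"],(lambda v:v/np.linalg.norm(v))(R.T@np.r_[s,1])
def proj(f,X):
    c=np.array(f["R"])@X+f["t"];s=c[:2]/c[2];s=s*(1+f["k1"]*(s@s));return s*np.diag(f["mtx"])[:2]+f["mtx"][:2,2]
def tri(obs):
    A=np.zeros((3,3));b=np.zeros(3);
    for f,uv in obs:
        o,d=ray(f,uv);P=np.eye(3)-np.outer(d,d);A+=P;b+=P@o
    X=np.linalg.solve(A,b);return X,[np.round(proj(f,X)-uv,1) for f,uv in obs]
def plane(f,uv,z):
    o,d=ray(f,uv);return o+d*(z-o[2])/d[2]
E
python3 - <<'E'
from h import *
d=pickle.load(open("f0.pkl","rb"));k=1.5625
for n,a,b in(("L",(295,245),(470,260)),("R",(471,255),(407,362))):
    print(n,tri([(d["scene"],np.array(a)/k),(d["side"],np.array(b)/k)]))
def crop(n,u,v,w=24,h=20):
    u,v=int(u/k),int(v/k);return cv2.resize(d[n]["img"][v-h:v+h,u-w:u+w],(384,300),interpolation=cv2.INTER_CUBIC)
cv2.imwrite("pics/c.png",np.vstack([np.hstack([crop("scene",297,270),crop("scene",471,280)]),np.hstack([crop("side",470,280),crop("side",407,380)])]))
E
```

```text
L (array([ 0.53762652, -0.1550804 ,  0.11347015]), [array([0.7, 0.8]), array([ 0.5, -0.8])])
R (array([0.53017653, 0.11542198, 0.11275056]), [array([0.1, 0.1]), array([ 0.1, -0.1])])
```

View pics/c.png

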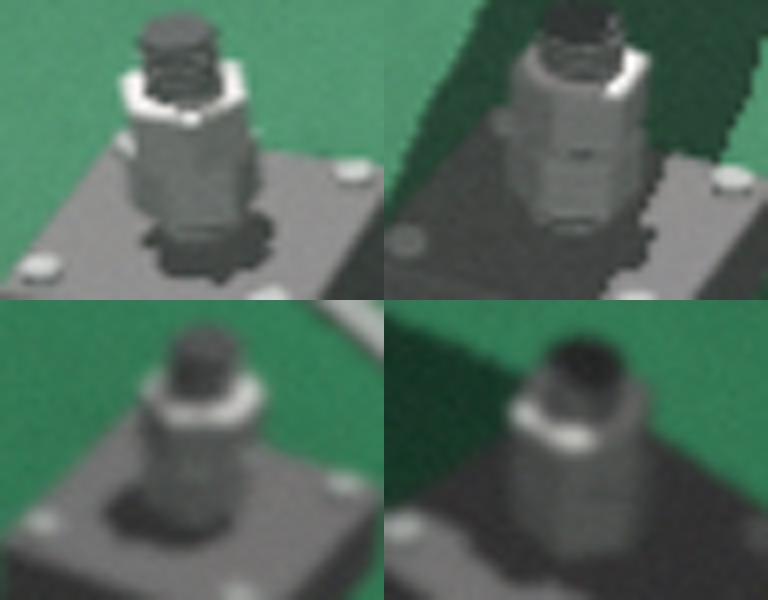

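I can't tell yet: nut corners are offset on both posts, and R shows a dark line at mid height. I'll tilt the wrist camera to see the left post from its side.

Request:
{"method": "move_arm", "body": {
  "rows": [
    [-1.1,-2.3,2.1,0,0,0,1],
    [-1.1,-2.3,2.1,0,0,0,1],
    [-1.1,-2.3,2.1,0,0,0,1],
    [-1.1,-2.3,2.1,0,0,0,1],
    [0,0,0,0,-7,0,1],
    [0,0,0,0,-7,0,1],
    [0,0,0,0,-7,0,1],
    [0,0,0,0,-7,0,1],
    [0,0,0,0,-7,0,1],
    [0,0,0,0,-7,0,1],
    [0,0,0,0,0,0,1]
  ]
}}

```text
time: 1.07
tool_pos: [0.5313, -0.0418, 0.1629]
tool_rot: [0.253, 0.658, 0.662, -0.256]
contact_force: [-0.4, 0.6, -1.4]
gripper_width: 1.006
grasp_force: 0.0
```

```bash
python3 - <<'E'
from plant import manip
import cv2,pickle
f=manip.grab_frame("wrist");pickle.dump(f,open("w1.pkl","wb"))
cv2.imwrite("pics/d.png",cv2.resize(f["img"],(800,600),interpolation=cv2.INTER_CUBIC))
E
```

```text
(no output)
```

View pics/d.png

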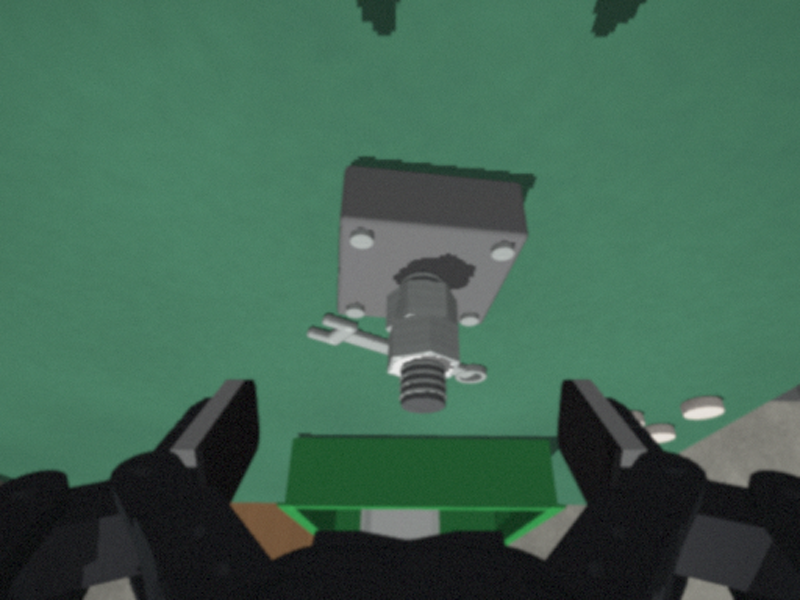

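The left post's nuts sit flush with no bare thread between them (about (425,320)), so it looks like done_post. I'll check the right one from the same angle.

Request:
{"method": "move_arm", "body": {
  "rows": [
    [2.5,0,-2.25,0,0,0,1],
    [2.5,0,-2.25,0,0,0,1],
    [2.5,0,-2.25,0,0,0,1],
    [2.5,0,-2.25,0,0,0,1],
    [2.5,0,-2.25,0,0,0,1],
    [2.5,0,-2.25,0,0,0,1],
    [2.5,0,-2.25,0,0,0,1],
    [2.0,0,-1.8,0,0,0,1],
    [0,0,0,0,0,0,1],
    [0,0,0,0,0,0,1]
  ]
}}

```text
time: 1.95
tool_pos: [0.5337, 0.2189, 0.1669]
tool_rot: [0.253, 0.66, 0.661, -0.252]
contact_force: [0.2, -0.0, 0.6]
gripper_width: 0.996
grasp_force: 0.0
```

```bash
python3 - <<'E'
from plant import manip
from h import *
f=manip.grab_frame("wrist");pickle.dump(f,open("w2.pkl","wb"))
u,v=proj(f,np.array([.530,.115,.085])).astype(int);print(u,v)
g=pickle.load(open("w1.pkl","rb"))
c=f["img"][max(v-60,0):v+60,u-50:u+50];e=g["img"][150:270,222:322]
cv2.imwrite("pics/e.png",np.hstack([cv2.resize(x,(400,480),interpolation=cv2.INTER_CUBIC) for x in(c,e)]))
E
```

```text
257 214
```

View pics/e.png

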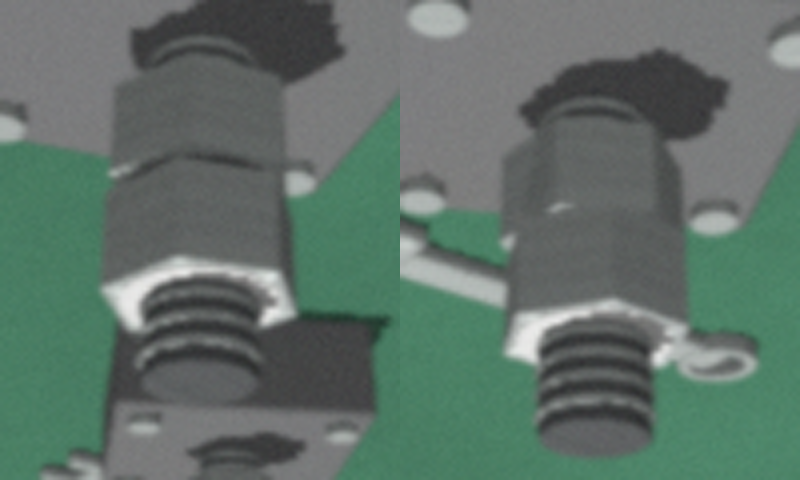

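The right post shows a dark gap arc at crop (215,160), so it is stop_post, near (0.53, 0.115). Next I'll take a vertical view above it.

Request:
{"method": "move_arm", "body": {
  "rows": [
    [0,0,0,0,7,0,1],
    [0,0,0,0,7,0,1],
    [0,0,0,0,7,0,1],
    [0,0,0,0,7,0,1],
    [0,0,0,0,7,0,1],
    [0,0,0,0,7,0,1],
    [-2.6,-0.1,-2.0,0,0,0,1],
    [-2.6,-0.1,-2.0,0,0,0,1],
    [-2.6,-0.1,-2.0,0,0,0,1],
    [-2.6,-0.1,-2.0,0,0,0,1],
    [0,0,0,0,0,0,1],
    [0,0,0,0,0,0,1]
  ]
}}

```text
time: 3.0
tool_pos: [0.5296, 0.112, 0.2482]
tool_rot: [0.001, 0.709, 0.706, 0.002]
contact_force: [-1.3, 0.6, -0.9]
gripper_width: 1.001
grasp_force: 0.0
```

```bash
python3 - <<'E'
from plant import manip
from h import *
f=manip.grab_frame("wrist");pickle.dump(f,open("w3.pkl","wb"))
s=manip.state();print(s["tool_pos"],s["tool_rot"],s["joint_pos"],s["ft_torque"])
u,v=proj(f,np.array([.530,.115,.09])).astype(int);print(u,v)
cv2.imwrite("pics/f.png",cv2.resize(f["img"][v-48:v+48,u-56:u+56],None,fx=6,fy=6,interpolation=cv2.INTER_CUBIC))
E
```

```text
[0.52890586 0.11302433 0.24654241] [1.18998284e-04 7.08088144e-01 7.06123691e-01 7.06033027e-04] [ 7.25412597e-02 -1.47793552e-01  1.81290031e+00  7.45141305e-04
  1.47526102e+00  7.52487922e-02] [ 0.00015568 -0.03217678  0.0347965 ]
261 176
```

View pics/f.png

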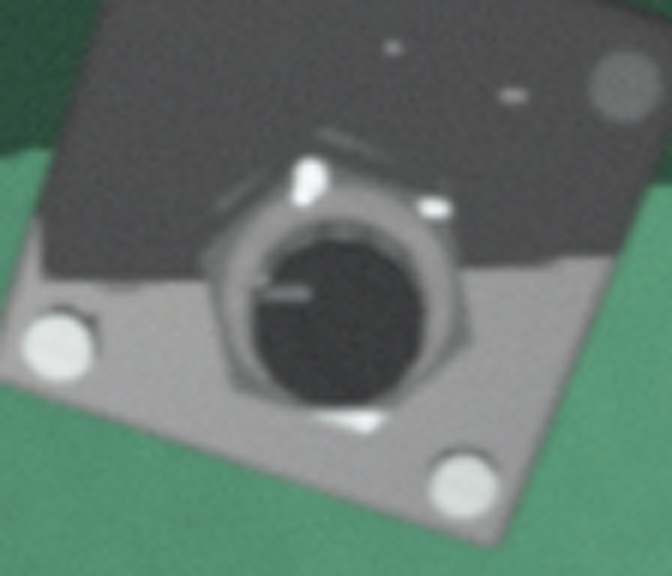

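The view shows the nut's hexagon clearly, centred at about (338,295) with corners at (208,258), (237,385), (370,425), (468,338), (440,200) and (305,165). The stud top is at (338,322). I'll combine these with the tilted view.

```bash
python3 - <<'E'
from h import *
w2=pickle.load(open("w2.pkl","rb"));w3=pickle.load(open("w3.pkl","rb"))
P3=lambda a:np.array([205,128])+np.array(a)/6-.4
P2=lambda a:np.array([207,154])+np.array(a)/4-.4
print("studtop",tri([(w3,P3((338,322))),(w2,P2((200,377)))]))
C=[(208,258),(237,385),(370,425),(468,338),(440,200),(305,165)]
for z in(.085,.09,.095,.1):
    X=np.array([plane(w3,P3(c),z) for c in C])[:,:2];m=X.mean(0);r=X-m
    a=np.degrees(np.arctan2(r[:,1],r[:,0]));print(z,m,np.linalg.norm(r,axis=1).mean(),(a%60).round(1))
# corner 2view: tilted-view front corner & right: candidates
for n,p2 in(("front",(180,258)),("left",(102,290)),("right",(297,318)),("fr",(278,270))):
    for i,c in enumerate(C):
        X,e=tri([(w3,P3(c)),(w2,P2(p2))])
        if abs(np.array(e)).max()<2: print(n,i,X,e)
# front corner vertical edge heights in w2: cast to vertical axis line at corner xy
for nm,p in(("topfront",(180,258)),("undercorner upper",(190,168)),("lowertop left",(190,150)),("lowbot",(200,80))):
    o,d=ray(w2,P2(p)); 
    for y in (.113+.0205,): print(nm,o+d*(y-o[1])/d[1])
E
```

```text
studtop (array([0.52914071, 0.11728687, 0.11555415]), [array([0.2, 0. ]), array([-0.2, -0. ])])
0.085 [0.52908433 0.1133707 ] 0.02085389908600078 [42.7 41.7 43.3 41.5 43.9 43.4]
0.09 [0.52907388 0.11459521] 0.02048947601425514 [42.7 41.7 43.3 41.5 43.9 43.4]
0.095 [0.52906343 0.11581972] 0.02012505294250953 [42.7 41.7 43.3 41.5 43.9 43.4]
0.1 [0.52905298 0.11704423] 0.01976062987076388 [42.7 41.7 43.3 41.5 43.9 43.4]
front 5 [0.52503366 0.1359653  0.09922011] [array([0.6, 0. ]), array([-0.7, -0. ])]
left 0 [0.51018084 0.12271015 0.09952034] [array([-0.4, -0. ]), array([ 0.4, -0. ])]
right 3 [0.54838536 0.11080578 0.10008221] [array([ 0.7, -0. ]), array([-0.7, -0. ])]
fr 3 [0.54710112 0.10743508 0.08756573] [array([-1.7,  0. ]), array([1.9, 0.1])]
fr 4 [0.54395554 0.13085683 0.09916762] [array([ 0.4, -0. ]), array([-0.5, -0. ])]
topfront [0.52550328 0.1335     0.09796207]
undercorner upper [0.52717831 0.1335     0.07788875]
lowertop left [0.52712867 0.1335     0.07366463]
lowbot [0.52900862 0.1335     0.05651359]
```

The upper nut's top is at about 0.099–0.101 m and its underside at about 0.078. The gap is roughly 4 mm, the axis is at (0.529, 0.117) and the flats lie at 12.7° + 60k. I'll wind joint 6 back 133°, with the jaws at roughly nut width, to check how far the tips reach.

Request:
{"method": "move_arm", "body": {
  "rows": [
    [0.4,0,0,0,0,-7,-0.1],
    [0,0,0,0,0,-7,-0.1],
    [0,0,0,0,0,-7,-0.1],
    [0,0,0,0,0,-7,-0.1],
    [0,0,0,0,0,-7,-0.1],
    [0,0,0,0,0,-7,-0.1],
    [0,0,0,0,0,-7,-0.1],
    [0,0,0,0,0,-7,-0.1],
    [0,0,0,0,0,-7,-0.1],
    [0,0,0,0,0,-7,-0.1],
    [0,0,0,0,0,-7,-0.1],
    [0,0,0,0,0,-7,-0.1],
    [0,0,0,0,0,-7,-0.1],
    [0,0,0,0,0,-7,-0.1],
    [0,0,0,0,0,-7,-0.1],
    [0,0,0,0,0,-7,-0.1],
    [0,0,0,0,0,-7,-0.1],
    [0,0,0,0,0,-7,-0.1],
    [0,0,0,0,0,-7,-0.1],
    [0,0,0,0,0,0,-0.1]
  ]
}}

```text
time: 4.72
tool_pos: [0.528, 0.1189, 0.2442]
tool_rot: [-0.001, -0.368, 0.93, 0.001]
contact_force: [-0.0, 0.4, -1.4]
gripper_width: 0.452
grasp_force: 0.0
```

```bash
cat > st.py <<'E'
from plant import manip
import numpy as np
from scipy.spatial.transform import Rotation as Ro
s=manip.state();R=Ro.from_quat(np.roll(s["tool_rot"],-1)).as_matrix()
print("t",s["time"],"pos",s["tool_pos"].round(4),"yaw_y",np.degrees(np.arctan2(R[1,1],R[0,1])).round(2),"z",R[:,2].round(3),"q6",s["joint_pos"][5].round(3),"F",s["contact_force"].round(1),"M",s["ft_torque"].round(3),"w",round(s["gripper_width"],3),"g",round(s["grasp_force"],1),"tip",manip.tip_reach)
E
python3 st.py; python3 - <<'E'
from plant import manip
from h import *
f=manip.grab_frame("wrist");pickle.dump(f,open("w4.pkl","wb"))
s=manip.state();p=s["tool_pos"];z=np.array([0,0,-1.])
for a in(0,.01,.019,.027,.032):print(a,proj(f,p+z*a).round())
cv2.imwrite("pics/g.png",cv2.resize(f["img"],(800,600),interpolation=cv2.INTER_CUBIC))
E
```

```text
t 4.7167 pos [0.528  0.1189 0.2442] yaw_y 133.16 z [-0.003  0.    -1.   ] q6 -2.24 F [-0.   0.4 -1.4] M [-0.045 -0.039 -0.014] w 0.452 g 0.0 tip 0.019
0 [257. 269.]
0.01 [257. 258.]
0.019 [257. 249.]
0.027 [257. 241.]
0.032 [257. 237.]
```

View pics/g.png

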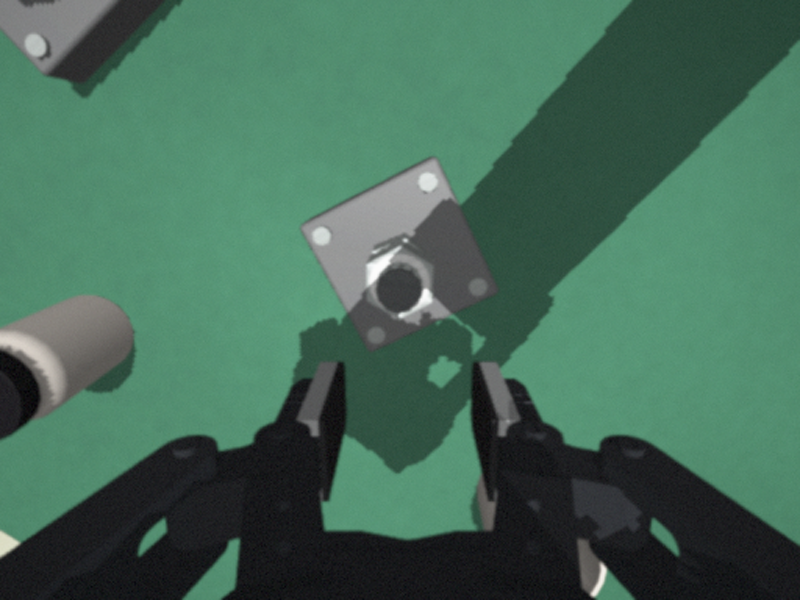

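```bash
python3 - <<'E'
from h import *
from plant import manip
from scipy.spatial.transform import Rotation as Ro
f=pickle.load(open("w4.pkl","rb"));s=manip.state();R=Ro.from_quat(np.roll(s["tool_rot"],-1)).as_matrix();p=s["tool_pos"]
for h in(.019,.012,.025):
  for x in(.011,-.011):print(h,x,[(proj(f,p+R@[x,y,h])*1.5625).round() for y in(.0192,-.0192)])
# post from this view vs w3
w3=pickle.load(open("w3.pkl","rb"))
P3=lambda a:np.array([205,128])+np.array(a)/6-.4
print(tri([(w3,P3((338,322))),(f,np.array([400,291])/1.5625)]))
w2=pickle.load(open("w2.pkl","rb"))
print(tri([(w3,P3((338,322))),(f,np.array([400,291])/1.5625),(w2,np.array([207,154])+np.array([200,377])/4-.4)]))
for z in (.116,.118):print(plane(f,np.array([400,291])/1.5625,z),plane(w3,P3((338,322)),z))
E
```

```text
0.019 0.011 [array([466., 355.]), array([339., 355.])]
0.019 -0.011 [array([463., 421.]), array([341., 420.])]
0.012 0.011 [array([469., 365.]), array([335., 364.])]
0.012 -0.011 [array([466., 433.]), array([338., 432.])]
0.025 0.011 [array([464., 348.]), array([341., 348.])]
0.025 -0.011 [array([461., 411.]), array([343., 411.])]
(array([0.52899464, 0.11715142, 0.11500727]), [array([-0., -0.]), array([-0.,  0.])])
(array([0.52906307, 0.11715276, 0.11542082]), [array([0.1, 0.1]), array([-0.1,  0.2]), array([-0.3, -0.1])])
[0.52877885 0.1169752  0.116     ] [0.52899964 0.11740485 0.116     ]
[0.52835856 0.11661382 0.118     ] [0.52899561 0.11792254 0.118     ]
```

The tip reach at this opening agrees with ≤19 mm, and the axis is confirmed at (0.529, 0.117). I'll descend with the jaws partly open so the tips stop about 4 mm above the upper nut's underside.

Request:
{"method": "move_arm", "body": {
  "rows": [
    [0.06,-0.2,0,0,0,0,0.4],
    [0,0,2.5,0,0,0,0.4],
    [0,0,2.5,0,0,0,0.4],
    [0,0,2.5,0,0,0,0.4],
    [0,0,2.5,0,0,0,0.4],
    [0,0,2.0,0,0,0,0.4],
    [0,0,1.2,0,0,0,0.4],
    [0,0,0.6,0,0,0,0.4],
    [0,0,0,0,0,0,0.4],
    [0,0,0,0,0,0,0.4],
    [0,0,0,0,0,0,0.4]
  ]
}}

```text
time: 5.68
tool_pos: [0.5311, 0.1166, 0.11]
tool_rot: [0.001, -0.366, 0.93, -0.0]
contact_force: [0.2, -0.2, 1.2]
gripper_width: 0.699
grasp_force: 0.0
```

```bash
python3 st.py
```

```text
t 5.6833 pos [0.5311 0.1166 0.11  ] yaw_y 132.98 z [ 0.003  0.    -1.   ] q6 -2.242 F [ 0.2 -0.2  1.2] M [-0.004  0.027 -0.001] w 0.699 g 0.0 tip 0.019
```

Request:
{"method": "move_arm", "body": {
  "rows": [
    [0.08,0.12,0.5,0,0,0,0.4],
    [0,0,0.4,0,0,0,0.4],
    [0,0,0,0,0,0,0.1],
    [0,0,0,0,0,0,-0.1]
  ]
}}

```text
time: 6.02
tool_pos: [0.529, 0.1164, 0.0994]
tool_rot: [0.0, -0.367, 0.93, -0.001]
contact_force: [4.4, -4.4, -0.4]
gripper_width: 0.455
grasp_force: 2.7
```

```bash
python3 st.py; python3 - <<'E'
from plant import manip
import cv2
for n,(x,y) in {"scene":(301,175),"side":(260,240)}.items():
    f=manip.grab_frame(n);cv2.imwrite(f"pics/h_{n}.png",f["img"])
E
python3 -c "
import cv2,numpy as np
a=cv2.imread('pics/h_scene.png')[130:215,245:355];b=cv2.imread('pics/h_side.png')[190:290,210:310]
cv2.imwrite('pics/h.png',np.hstack([cv2.resize(x,(400,400),interpolation=cv2.INTER_CUBIC) for x in(a,b)]))"
```

```text
t 6.0167 pos [0.529  0.1164 0.0994] yaw_y 133.01 z [ 0.002 -0.001 -1.   ] q6 -2.241 F [ 4.4 -4.4 -0.4] M [-0.796 -0.53  -0.048] w 0.455 g 2.7 tip 0.019
```

View pics/h.png

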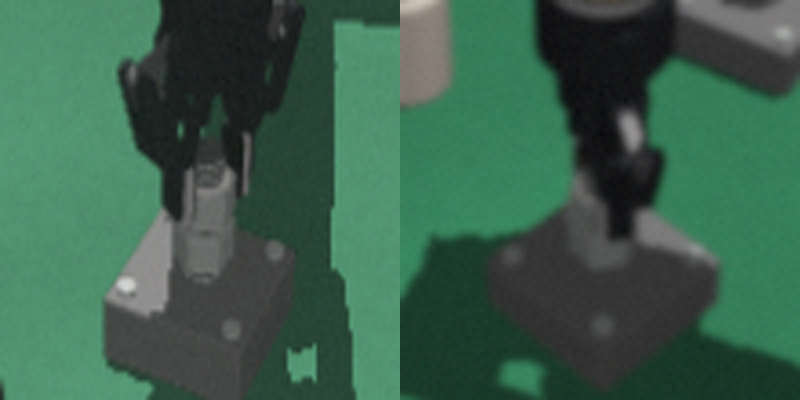

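The fingertips (left one at about crop (180,218)) are above the gap line (about (205,230)). The slight side force shows I'm off-centre toward +y, so I'll recentre and close.

Request:
{"method": "move_arm", "body": {
  "rows": [
    [0,-0.12,0,0,0,0,-0.1],
    [0,0,0,0,0,0,-1],
    [0,0,0,0,0,0,-1],
    [0,0,0,0,0,0,-1],
    [0,0,0,0,0,0,-1]
  ]
}}

```text
time: 6.53
tool_pos: [0.5301, 0.1154, 0.0999]
tool_rot: [0.001, -0.366, 0.93, -0.001]
contact_force: [3.0, -5.1, 1.6]
gripper_width: 0.41
grasp_force: 61.2
```

```bash
python3 st.py
```

```text
t 6.5333 pos [0.5301 0.1154 0.0999] yaw_y 132.99 z [ 0.002 -0.001 -1.   ] q6 -2.243 F [ 3.  -5.1  1.6] M [-0.838 -0.456  0.01 ] w 0.41 g 61.2 tip 0.019
```

The nut is gripped on its flats (width 0.41, about 35 mm). I'll turn it clockwise, feeding down 0.8 mm per radian.

Request:
{"method": "move_arm", "body": {
  "rows": [
    [0,0,0.008,0,0,6,-1],
    [0,0,0.008,0,0,6,-1],
    [0,0,0.009,0,0,6,-1],
    [0,0,0.008,0,0,6,-1],
    [0,0,0.008,0,0,6,-1],
    [0,0,0.009,0,0,6,-1]
  ]
}}

```text
time: 7.03
tool_pos: [0.5302, 0.1154, 0.0994]
tool_rot: [0.001, -0.059, 0.998, -0.001]
contact_force: [3.0, -4.1, 1.4]
gripper_width: 0.406
grasp_force: 61.2
```

```bash
python3 st.py
```

```text
t 7.0333 pos [0.5302 0.1154 0.0994] yaw_y 96.72 z [ 0.002 -0.001 -1.   ] q6 -1.61 F [ 3.  -4.1  1.4] M [-0.845 -0.458  0.035] w 0.406 g 61.2 tip 0.019
```

Request:
{"method": "move_arm", "body": {
  "rows": [
    [0,0,0.008,0,0,6,-1],
    [0,0,0.008,0,0,6,-1],
    [0,0,0.009,0,0,6,-1]
  ]
}}

```text
time: 7.28
tool_pos: [0.5302, 0.1154, 0.0992]
tool_rot: [0.001, 0.098, 0.995, -0.0]
contact_force: [2.6, -5.2, 2.3]
gripper_width: 0.409
grasp_force: 61.2
```

```bash
python3 st.py
```

```text
t 7.2833 pos [0.5302 0.1154 0.0992] yaw_y 78.72 z [ 0.002 -0.001 -1.   ] q6 -1.296 F [ 2.6 -5.2  2.3] M [-0.83  -0.553  0.04 ] w 0.409 g 61.2 tip 0.019
```

Request:
{"method": "move_arm", "body": {
  "rows": [
    [0,0,0.008,0,0,6,-1],
    [0,0,0.008,0,0,6,-1],
    [0,0,0.009,0,0,6,-1]
  ]
}}

```text
time: 7.53
tool_pos: [0.5302, 0.1154, 0.0989]
tool_rot: [0.001, 0.253, 0.968, -0.0]
contact_force: [3.1, -5.2, 1.9]
gripper_width: 0.411
grasp_force: 61.2
```

```bash
python3 st.py
```

```text
t 7.5333 pos [0.5302 0.1154 0.0989] yaw_y 60.72 z [ 0.002 -0.001 -1.   ] q6 -0.981 F [ 3.1 -5.2  1.9] M [-0.832 -0.544  0.017] w 0.411 g 61.2 tip 0.019
```

Request:
{"method": "move_arm", "body": {
  "rows": [
    [0,0,0.008,0,0,6,-1],
    [0,0,0.008,0,0,6,-1],
    [0,0,0.009,0,0,6,-1]
  ]
}}

```text
time: 7.78
tool_pos: [0.5302, 0.1154, 0.0987]
tool_rot: [0.001, 0.401, 0.916, -0.0]
contact_force: [2.6, -4.9, 0.9]
gripper_width: 0.407
grasp_force: 61.1
```

```bash
python3 st.py
```

```text
t 7.7833 pos [0.5302 0.1154 0.0987] yaw_y 42.72 z [ 0.002 -0.001 -1.   ] q6 -0.667 F [ 2.6 -4.9  0.9] M [-0.834 -0.615  0.029] w 0.407 g 61.1 tip 0.019
```

Request:
{"method": "move_arm", "body": {
  "rows": [
    [0,0,0.008,0,0,6,-1],
    [0,0,0.008,0,0,6,-1],
    [0,0,0.009,0,0,6,-1]
  ]
}}

```text
time: 8.03
tool_pos: [0.5302, 0.1154, 0.0984]
tool_rot: [0.001, 0.539, 0.842, 0.0]
contact_force: [3.6, -5.4, 0.9]
gripper_width: 0.405
grasp_force: 61.1
```

```bash
python3 st.py
```

```text
t 8.0333 pos [0.5302 0.1154 0.0984] yaw_y 24.72 z [ 0.002 -0.001 -1.   ] q6 -0.353 F [ 3.6 -5.4  0.9] M [-0.851 -0.602  0.057] w 0.405 g 61.1 tip 0.019
```

Request:
{"method": "move_arm", "body": {
  "rows": [
    [0,0,0.008,0,0,6,-1],
    [0,0,0.008,0,0,6,-1],
    [0,0,0.009,0,0,6,-1]
  ]
}}

```text
time: 8.28
tool_pos: [0.5303, 0.1153, 0.0982]
tool_rot: [0.001, 0.664, 0.747, 0.0]
contact_force: [3.2, -4.8, 1.3]
gripper_width: 0.406
grasp_force: 61.1
```

```bash
python3 st.py
```

```text
t 8.2833 pos [0.5303 0.1153 0.0982] yaw_y 6.72 z [ 0.002 -0.001 -1.   ] q6 -0.039 F [ 3.2 -4.8  1.3] M [-0.95  -0.545  0.01 ] w 0.406 g 61.1 tip 0.019
```

Request:
{"method": "move_arm", "body": {
  "rows": [
    [0,0,0.008,0,0,6,-1],
    [0,0,0.008,0,0,6,-1],
    [0,0,0.009,0,0,6,-1]
  ]
}}

```text
time: 8.53
tool_pos: [0.5303, 0.1153, 0.0979]
tool_rot: [0.001, 0.773, 0.634, 0.0]
contact_force: [3.3, -4.9, 0.6]
gripper_width: 0.404
grasp_force: 61.2
```

```bash
python3 st.py
```

```text
t 8.5333 pos [0.5303 0.1153 0.0979] yaw_y -11.27 z [ 0.002 -0.002 -1.   ] q6 0.275 F [ 3.3 -4.9  0.6] M [-0.996 -0.568  0.081] w 0.404 g 61.2 tip 0.019
```

Request:
{"method": "move_arm", "body": {
  "rows": [
    [0,0,0.006,0,0,4,-1],
    [0,0,0.005,0,0,4,-1]
  ]
}}

```text
time: 8.7
tool_pos: [0.5303, 0.1152, 0.0978]
tool_rot: [0.001, 0.815, 0.579, 0.0]
contact_force: [3.1, -6.7, 2.0]
gripper_width: 0.41
grasp_force: 61.3
```

```bash
python3 st.py
```

```text
t 8.7 pos [0.5303 0.1152 0.0978] yaw_y -19.18 z [ 0.002 -0.002 -1.   ] q6 0.413 F [ 3.1 -6.7  2. ] M [-0.969 -0.565  0.106] w 0.41 g 61.3 tip 0.019
```

Request:
{"method": "move_arm", "body": {
  "rows": [
    [0,0,0.004,0,0,3,-1],
    [0,0,0.004,0,0,3,-1]
  ]
}}

```text
time: 8.87
tool_pos: [0.5302, 0.1152, 0.0977]
tool_rot: [0.001, 0.844, 0.537, 0.0]
contact_force: [3.2, -5.6, 1.1]
gripper_width: 0.407
grasp_force: 61.2
```

```bash
python3 st.py
```

```text
t 8.8667 pos [0.5302 0.1152 0.0977] yaw_y -25.1 z [ 0.002 -0.002 -1.   ] q6 0.517 F [ 3.2 -5.6  1.1] M [-1.002 -0.555  0.106] w 0.407 g 61.2 tip 0.019
```

Request:
{"method": "move_arm", "body": {
  "rows": [
    [0,0,0.004,0,0,3,-1],
    [0,0,0.004,0,0,3,-1],
    [0,0,0.004,0,0,3,-1]
  ]
}}

```text
time: 9.12
tool_pos: [0.5303, 0.1152, 0.0976]
tool_rot: [0.001, 0.883, 0.469, 0.001]
contact_force: [2.7, -6.1, 1.9]
gripper_width: 0.407
grasp_force: 61.2
```

```bash
python3 st.py
```

```text
t 9.1167 pos [0.5303 0.1152 0.0976] yaw_y -34.08 z [ 0.002 -0.002 -1.   ] q6 0.673 F [ 2.7 -6.1  1.9] M [-0.964 -0.555  0.36 ] w 0.407 g 61.2 tip 0.019
```

The torque jumped, so it has made contact. I'll hold and take several readings.

```bash
python3 - <<'E'
from plant import manip
for i in range(6):
    manip.grab_frame("scene");s=manip.state();print(round(s["time"],3),s["ft_torque"].round(3),s["joint_pos"][5].round(4),s["joint_vel"][5].round(4))
E
```

```text
9.167 [-1.049 -0.599  0.234] 0.6753 -0.1073
9.217 [-1.02  -0.54   0.218] 0.6719 -0.0315
9.267 [-0.981 -0.575  0.232] 0.6711 -0.0072
9.317 [-1.046 -0.562  0.244] 0.671 -0.0015
9.367 [-0.969 -0.577  0.209] 0.671 0.0008
9.417 [-0.972 -0.54   0.162] 0.671 -0.0001
```

The torque holds steady at about 0.22 N m, so the pair is locked. I'll let go straight and lift.

Request:
{"method": "move_arm", "body": {
  "rows": [
    [0,0,0,0,0,0,0.4],
    [0,0,0,0,0,0,0.4],
    [0,0,0,0,0,0,0.4],
    [0,0,0,0,0,0,0.4],
    [0,0,-1,0,0,0,0.4],
    [0,0,-2,0,0,0,0.4],
    [0,0,-3,0,0,0,0.4],
    [0,0,-3,0,0,0,0.4],
    [0,0,-3,0,0,0,0.4],
    [0,0,-3,0,0,0,0.4],
    [0,0,-3,0,0,0,0.4],
    [0,0,0,0,0,0,0.4],
    [0,0,0,0,0,0,0.4]
  ]
}}

```text
time: 10.5
tool_pos: [0.5304, 0.1163, 0.2805]
tool_rot: [0.001, 0.883, 0.47, 0.003]
contact_force: [0.2, 0.0, -0.0]
gripper_width: 0.703
grasp_force: 0.0
```

```bash
python3 st.py; python3 - <<'E'
from plant import manip
from h import *
o=[]
d=pickle.load(open("f0.pkl","rb"))
for f in (d["scene"],manip.grab_frame("scene"),manip.grab_frame("wrist")):
    u,v=proj(f,np.array([.529,.117,.085])).astype(int);n=24 if len(o)<2 else 60
    o.append(cv2.resize(f["img"][v-n:v+n,u-n:u+n],(266,400),interpolation=cv2.INTER_CUBIC) if 0 else cv2.resize(f["img"][v-n:v+n,u-n:u+n],(266,266),interpolation=cv2.INTER_CUBIC))
cv2.imwrite("pics/i.png",np.hstack(o))
E
```

```text
t 10.5 pos [0.5304 0.1163 0.2805] yaw_y -33.98 z [ 0.006  0.001 -1.   ] q6 0.672 F [ 0.2  0.  -0. ] M [ 0.011 -0.012 -0.001] w 0.703 g 0.0 tip 0.019
```

View pics/i.png

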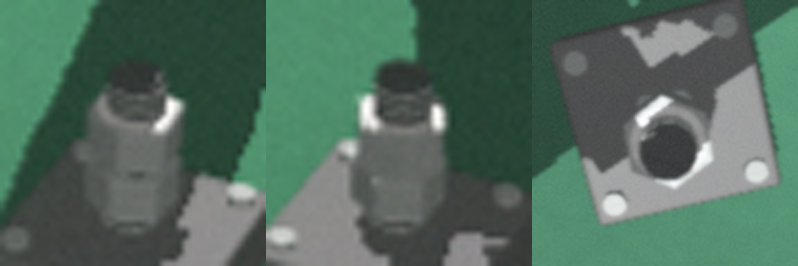

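The gap line at about (137,175) in the first picture is gone in the second. The upper nut has turned against the lower one, and the lower nut looks unchanged. The gripper is clear, so I'll hand in.

```bash
python3 -c "
from plant import manip
print(manip.job_done())"
```

```text
the job is handed in; nothing more can be done
None
```

I ran the upper nut down about 167° onto the collar and tightened it: the torque held steady at about 0.22 N m (one reading while turning reached 0.36), the lower nut does not appear to have turned, the gripper is clear, and the job is handed in at about 10.6 s.

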